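# Dig the probe pin out of the parts crate and zero the stage controller

### The arm

A 6-joint arm with a two-finger parallel gripper is mounted at the origin on the work surface. World frame = base frame: x ahead of the robot, y to its left, z up, the work surface at z = 0. Lengths are in m, angles in rad, forces in N, time in s.
With the tool pointing down it reaches from about 0.3 to 0.775 m from the base axis. Payload 14.6 kg.
Tool frame: the origin (TCP) lies at the very end of the fingers, on their centre line; the grasp point (between the pads) lies 19 mm behind it; z points along the fingers, y is the line along which they close (so a half turn about z gives the same grasp; the last joint's range is limited). The gripper opens to 85 mm and grips with 20 to 120 N. Pads are 22 mm wide; open, the fingers measure 114 mm over their backs; the gripper's body (76 mm by 85 mm) begins 54 mm behind the grasp point. The pads swing forward as they close: fully open they stand 13 mm farther back than shut.
Start: joints at [-1.404, 0.3, 1.521, -0, 1.321, -0.067], TCP at [0.127, -0.535, 0.202] pointing down, gripper open.
Joint ranges: [-3.03, 3.03], [-0.79, 2.21], [0.23, 2.52], [-1.04, 4.18], [0, 3.07], [-2.55, 2.55]. Speed limits (rad/s): [2.22, 2.22, 2.57, 3.14, 3.14, 3.14].

### API

Orientations are given as a unit quaternion [x, y, z, w].
In Python, from workcell import state, camera, sign_off gives the robot as it stands.
- The arm moves only by the tool arm_command, never from a script. Its argument "series" is one flat list of numbers, 7 for each row, row after row: the shift along the tool's x, y, z in mm, then the turn, a rotation vector about the tool's x, y, z in rad, then the finger opening in mm, from 0 to 85.4. A call has 1 to 12 rows; each row is the pose to reach, as a shift and turn from the pose commanded when the call began, along the tool's axes at that moment; what a row does not reach only later rows make up. A row lasts 1/12 s, in which the tool goes at most 41.7 mm and 7.16 degrees, less where a joint would pass 70% of its speed; a pose out of reach is approached as far as the arm can. A call with a gripper value outside its range is refused whole. The fingers move at their own pace and stop on an object; "newtons" is the grip in N (left out, the last holds). Time passes only in rows, so rows that repeat a pose let the fingers close. It gives the time, the measured TCP pose, the force, the opening and the grip force at its end, in the units of the state.
- state(): the state, without advancing time (a new reading comes with each control period).
- camera(name): name is "scene" or "top"; returns a dict with "image" (384x512x3 uint8, red, green, blue), "range_z" (384x512 float32, m along the optical axis (not along the pixel's ray), 0 where there is no reading), "vfov" (degrees; the focal length in pixels is half the picture's height over the tangent of half this angle, whatever the lens; pixels are square), "cx", "cy" (the principal point, pixels), "R" (3x3) and "t" (3): a world point X has camera coordinates R X + t. Camera axes: x right, y down, z forward; pixel columns grow to the right and rows downward; lengths in m; the calibration is good to about 2 mm. A picture is of the moment at which its call begins.
- sign_off(): hands the job in; it is judged then, once.
The state is a dict: "time_s": time; "joint_pos": joint angles; "qd": joint speeds; "tau": joint torques, N m; "tcp_pos": TCP position; "eef_rot": TCP orientation; "force": force on the tool from outside, world axes, zero at the start; "wrist_torque": the same for the moment, N m; "finger_gap": finger opening in m; "grasp_force": force on a finger pad.
Only numpy, scipy, OpenCV 4.12 (cv2) and the standard library are available. Lean on these libraries where they do the work, as an engineer would, in place of code of your own. Each camera call takes 0.05 s, during which the arm holds its last target. There are 200 camera calls.

### The job

The stage controller has to be zeroed with the slender probe pin that lies in the parts crate. First lift off the metal rail that lies across the crate and lay it flat on the bench, then take out the probe pin (the handle with the long thin needle, not the stubby driver) and with its needle push the recessed zero button, the one under the display, fully in and keep it in for about a second without pressing the other button. Finally lay the pin down (do not drop it) wholly on the white paper wipe; leave the other parts in the crate and do not disturb the other things on the bench.

Things in the scene. Friction and masses are not known exactly. Their poses are not given: they have to be found in the camera images.
- crate: Open grey plastic parts crate, fixed, outside 210 (its x) x 310 (its y) x 50 mm high, walls and floor 5 mm thick. Origin: centre of its underside on the bench, z up. In it lie, in changing places: the probe pin, the driver, a post, a clamp and a collar, all bare metal.
- rail: Aluminium rail, a loose plain bar 250 (its x) x 30 (its y) x 12 mm, 0.22 kg, lying at the start across the long rims of the crate (50 mm up) above the pin. Origin: centre of its underside; z up.
- pin: Probe pin, loose, about 60 g: square aluminium handle 70 x 16 x 16 mm with a round steel needle 6 mm thick, 70 mm long, out of the middle of one end. Origin: centre of the handle's underside; x along the needle (handle x -35 to 35 mm, needle 35 to 105 mm, axis 8 mm above the underside); z up. It starts flat on the crate's floor, needle roughly to the robot's right (-y).
- pin_tip (a point): The free end of the needle, on its axis: 105, 0, 8 mm in the pin's frame.
- pin_tail (a point): The other end of the pin, centre of the handle's end face: -35, 0, 8 mm in the pin's frame.
- driver: Stubby driver, to be left in the crate: the same handle as the pin's (70 x 16 x 16 mm), but with a stub 12 mm thick and only 28 mm long. Origin and axes as the pin's. Loose, flat on the crate's floor.
- post: Small steel post standing on the crate's floor: round foot 24 mm across and 8 mm high, shaft 12.6 mm, 30 mm high in all. Origin: centre of its underside. To be left in the crate.
- clamp: Aluminium clamp block 18 x 16 x 20 mm high on the crate's floor. Origin: centre of its underside. To be left in the crate.
- collar: Steel shaft collar, a ring 23 mm across, 13 mm bore, 12 mm high, lying on the crate's floor. Origin: centre of its underside. To be left in the crate.
- controller: Stage controller, fixed white box 140 deep (its x) x 130 wide (its y) x 80 mm high. Origin: centre of its underside. Its grey front panel is at x = -70 mm and looks along -x: buttons are pushed along its +x. Two holes 40 mm up: zero button's at y = +30 mm under the display (left for one facing the panel), the other's at y = -30 mm under a knob that stands 8 mm out, 64 mm up.
- zero_mouth (a point): Centre of the mouth of the zero button's hole, in the plane of the front panel: -70, 30, 40 mm in the controller's frame. The hole is round, 15 mm across; in it the black button, 11 mm across, lies 12 mm behind the panel's face.
- other_mouth (a point): Centre of the mouth of the other button's hole, of the same size: -70, -30, 40 mm in the controller's frame.
- zero_button (a joint): Travel of the zero button: 0 out, 0.005 m fully in (face then 17 mm behind the panel's face). Spring: 1.5 N to start it, 4 N fully in.
- other_button (a joint): Travel of the other button, 0 out to 0.005 m in, same spring. Not to be pressed.
- wipe: White paper wipe, fixed flat on the bench, 110 (its x) x 220 (its y) x 2 mm. Origin: centre of its underside.
- tape: Roll of amber tape lying on the bench, 72 mm across, 18 mm high. Origin: centre of its underside. Bystander.
- jar: Small closed glass jar standing on the bench, 42 mm across, 60 mm high. Origin: centre of its underside. Bystander.
- carton: Small cardboard carton on the bench, 45 (its x) x 60 (its y) x 45 mm high. Origin: centre of its underside. Bystander.

How it is judged:
By the outcome, as a careful person would: the job done as asked, in the order asked, and still so for the second after the job is handed in, with the robot touching nothing.
It also fails if it takes over 61 s, if anything falls off the work surface, if the arm or the gripper's body presses on something with over 40 N, if the wrist force passes 120 N, or if a joint passes its speed limit or range.

## Working session

There is one attempt and no reset: what is moved stays moved. The work goes in short steps, Python scripts to look and compute and a tool call to move; the robot and the scene stay as the last step left them, time stands still between calls to the robot, and variables do not carry over. Pictures are saved under pics/ and viewed, at most 10 in all, crops included, and the job is handed in when it is done.

Besides the shell and the picture viewer there is one more tool, called by a JSON object that holds its "method" and its "body", one argument or row to a line. arm_command: Moves the arm, as the interface text tells. Its arguments: {"type":"object","properties":{"series":{"type":"array","items":{"type":"number"}},"newtons":{"type":"number"}},"required":["series"]}

```bash
mkdir -p pics; ls; cat > h.py <<'E'
import numpy as np, cv2
from workcell import state, camera, sign_off
def f(c): return c["image"].shape[0]/2/np.tan(np.radians(c["vfov"])/2)
def cloud(c):
    z=c["range_z"].astype(float); v,u=np.mgrid[:z.shape[0],:z.shape[1]]; F=f(c)
    P=np.stack([(u-c["cx"])/F*z,(v-c["cy"])/F*z,z],-1)
    W=(P-c["t"])@np.asarray(c["R"]); W[z==0]=np.nan
    return W
def proj(c,X):
    p=np.asarray(X)@np.asarray(c["R"]).T+c["t"]; return p[...,:2]/p[...,2:]*f(c)+[c["cx"],c["cy"]]
E
python3 - <<'E'
from h import *
import pickle
s=state(); print(s)
for n in ("scene","top"):
    c=camera(n); cv2.imwrite(f"pics/{n}0.png",c["image"][...,::-1]); pickle.dump(c,open(n+"0.pkl","wb"))
    print(n,c["vfov"],c["cx"],c["cy"],np.round(c["R"],3).tolist(),np.round(c["t"],3), -np.asarray(c["R"]).T@c["t"])
E
```

```text
pics
{'time_s': 0.0, 'joint_pos': array([-1.40355779e+00,  3.00490277e-01,  1.52160747e+00, -7.80695420e-06,
        1.32071498e+00, -6.65966340e-02]), 'qd': array([ 4.15730044e-04,  6.59746005e-05,  2.36412192e-04, -1.61423292e-03,
        3.07742372e-04, -1.01180189e-03]), 'tau': array([ 4.50698033e-03, -5.43492222e+01, -3.61790013e+01,  1.25749066e-04,
        4.08301232e-03, -1.78498078e-05]), 'tcp_pos': array([ 0.12739014, -0.53475229,  0.20099966]), 'eef_rot': array([ 9.93172624e-01,  1.16652334e-01, -3.44613657e-05, -6.09074717e-04]), 'force': array([ 0.55006158,  0.76068366, -0.75362648]), 'wrist_torque': array([ 0.03428628, -0.0038807 ,  0.01334183]), 'grasp_force': 0.0, 'finger_gap': 0.0853044964454611}
scene 43.33483400820351 251.74405800956146 191.82729558056195 [[-0.841, 0.541, -0.008], [0.306, 0.463, -0.832], [-0.447, -0.702, -0.554]] [ 0.505 -0.102  1.718] [1.22328327 0.98078651 0.87171223]
top 50.82985373810872 251.94677859460643 195.2334613917728 [[0.021, -1.0, 0.007], [-0.999, -0.021, -0.048], [0.048, -0.006, -0.999]] [-0.03   0.573  1.327] [ 0.50921538 -0.01048431  1.35338011]
```

View pics/top0.png

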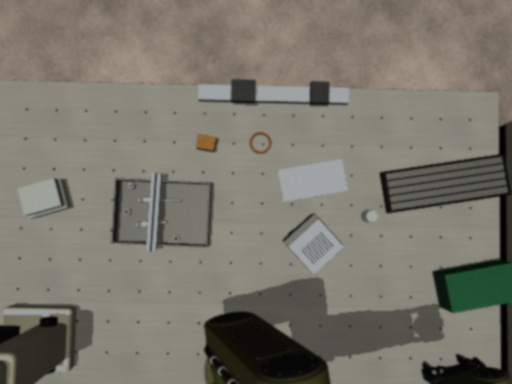

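View pics/scene0.png

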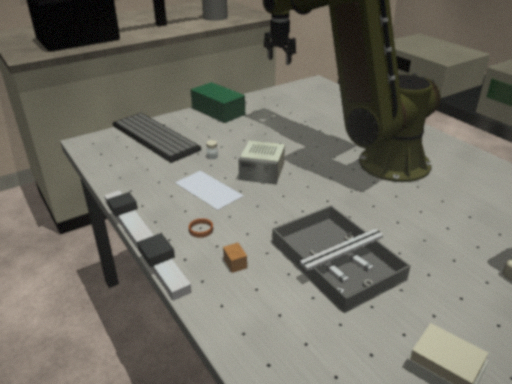

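Top view: crate around (163,212), rail across it at (154,212), two handles partly under it with needles right at (175,200) and (168,225). The wipe is at (313,180), the controller at (314,243), the jar at (370,215), the tape at (260,142) and the carton at (207,143).

```bash
python3 - <<'E'
from h import *
import pickle
c=pickle.load(open("top0.pkl","rb")); s=pickle.load(open("scene0.pkl","rb"))
a=cv2.resize(c["image"][165:265,100:230],None,fx=6,fy=6,interpolation=cv2.INTER_CUBIC)
cv2.imwrite("pics/crop_top.png",a[...,::-1])
b=cv2.resize(s["image"][200:310,265:415],None,fx=5,fy=5,interpolation=cv2.INTER_CUBIC)
cv2.imwrite("pics/crop_scene.png",b[...,::-1])
W=cloud(c)
def box(m,name):
    p=W[m]; (x,y),(w,h),an=cv2.minAreaRect((p[:,:2]*1000).astype(np.float32)); print(name,m.sum(),"c",round(x,1),round(y,1),"size",round(w,1),round(h,1),"ang",round(an,1),"z",np.round(np.nanpercentile(p[:,2],[5,50,95])*1000,1))
v,u=np.mgrid[:384,:512]
R=lambda u0,u1,v0,v1:(u>=u0)&(u<=u1)&(v>=v0)&(v<=v1)
z=W[...,2]
box(R(100,225,165,260)&(z>.054)&(z<.08),"rail")
box(R(100,225,165,260)&(z>.035)&(z<.08),"crate")
g=c["image"].astype(int)
box(R(270,352,150,210)&(g.min(-1)>np.percentile(g[150:210,270:352].min(-1),75)),"wipe?")
box(R(275,350,205,280)&(z>.07)&(z<.09),"ctrl")
box(R(190,222,130,155)&(z>.03),"carton")
box(R(245,275,128,158)&(z>.01),"tape")
box(R(358,382,203,226)&(z>.03),"jar")
box(R(10,75,170,220)&(z>.02),"book")
print("bench z",np.nanmedian(z[270:300,60:200]),np.nanmedian(z[110:125,60:190]))
W2=cloud(s)
for n,Q in(("scene rail",W2),):
    m=(Q[...,2]>.056)&(Q[...,2]<.07)&(abs(Q[...,0]-W[212,154,0])<.15)&(abs(Q[...,1]-W[212,154,1])<.05); p=Q[m]; print(n,m.sum(),cv2.minAreaRect((p[:,:2]*1000).astype(np.float32)),np.median(p[:,2]))
m=(W2[...,2]>.07)&(W2[...,2]<.09)&(abs(W2[...,0]-W[243,314,0])<.1)&(abs(W2[...,1]-W[243,314,1])<.1);p=W2[m];print("ctrl scene",m.sum(),cv2.minAreaRect((p[:,:2]*1000).astype(np.float32)),np.median(p[:,2]))
E
```

```text
rail 811 c 511.3 275.5 size 307.1 249.9 ang 88.9 z [55.9 62.3 66.4]
crate 1425 c 511.2 276.8 size 311.0 250.0 ang 88.6 z [39.7 58.6 65.8]
wipe? 288 c 631.8 -220.0 size 94.2 203.1 ang 12.0 z [-1.8  2.5  7.4]
ctrl 1865 c 423.8 -210.4 size 148.4 130.1 ang 43.2 z [76.2 80.4 84.7]
carton 270 c 742.7 139.3 size 60.9 45.4 ang 82.5 z [39.  45.1 49.7]
tape 122 c 749.9 -39.8 size 70.4 69.8 ang 28.0 z [13.2 17.9 22.9]
jar 144 c 514.1 -400.0 size 37.7 38.6 ang 39.7 z [31.6 58.9 64.5]
book 1478 c 548.8 659.6 size 100.3 133.1 ang 17.2 z [31.3 64.4 69.4]
bench z 0.0005297359067180571 0.00038190415909560233
scene rail 872 ((513.7501220703125, 298.7649230957031), (35.49193572998047, 251.0255126953125), 87.92642211914062) 0.0620827158325518
ctrl scene 886 ((424.6405944824219, -211.07455444335938), (151.86117553710938, 133.49546813964844), 42.64463806152344) 0.07965955010269732
```

View pics/crop_top.png

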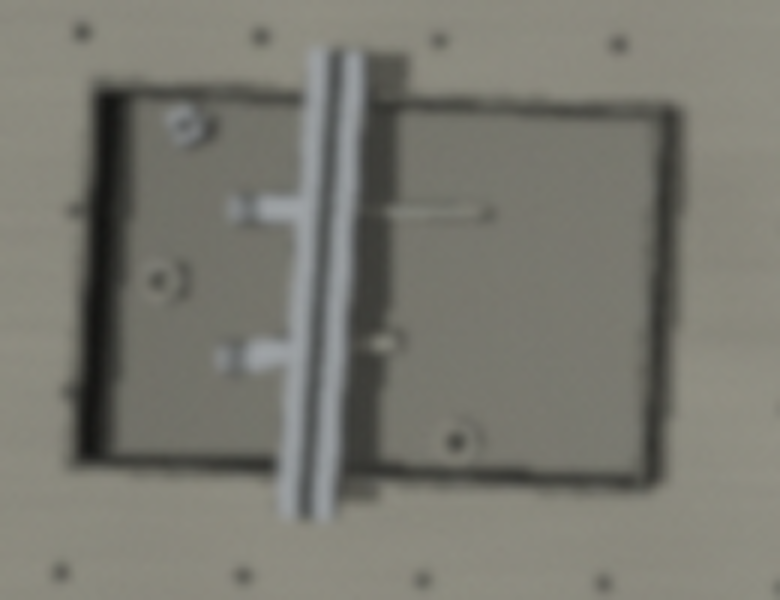

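View pics/crop_scene.png

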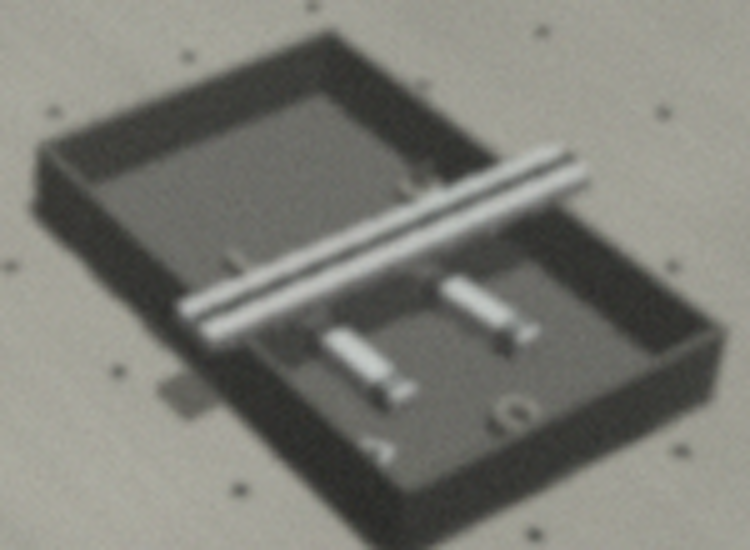

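Pin is the upper handle: its needle reaches crop (490,211), i.e. top px (181.7,200.2). The lower handle has the short stub, ending at crop (398,343). The controller's panel faces world (+x,+y). Next I refine the fits.

```bash
cat >> h.py <<'E'
def rectfit(P,L,Wd,zlo,zhi,c0,a0,rad=.2):
    """fit rectangle of size LxWd (m) to points with zlo<z<zhi by median-edge: returns centre, angle of L axis"""
    from scipy.optimize import minimize
    q=P.reshape(-1,3); q=q[(q[:,2]>zlo)&(q[:,2]<zhi)]; q=q[np.hypot(*(q[:,:2]-c0).T)<rad][:,:2]
    def cost(p):
        c,s=np.cos(p[2]),np.sin(p[2]); d=q-p[:2]; a=abs(d@[c,s])-L/2; b=abs(d@[-s,c])-Wd/2
        return np.minimum(np.maximum(np.maximum(a,b),0)*1000,6).sum()
    best=None
    for k in range(6):
        r=minimize(cost,[*(np.array(c0)+np.random.randn(2)*.003),a0+.02*np.random.randn()],method="Nelder-Mead",options=dict(xatol=1e-5,fatol=1e-3,initial_simplex=None))
        if best is None or r.fun<best.fun: best=r
    return np.round(best.x*[1000,1000,57.2958],1),len(q),round(best.fun/len(q),2)
E
python3 - <<'E'
from h import *
import pickle
c=pickle.load(open("top0.pkl","rb")); s=pickle.load(open("scene0.pkl","rb"))
for n,C in(("top",c),("scene",s)):
    W=cloud(C)
    print(n,"rail",rectfit(W,.25,.03,.057,.068,(.513,.297),-.035,.16))
    q=W.reshape(-1,3); m=(abs(q[:,0]-.513)<.12)&(abs(q[:,1]-.297)<.012); m&=(q[:,2]>.05)&(q[:,2]<.08); print("  rail top z",np.median(q[m][:,2]))
    print(n,"ctrl",rectfit(W,.14,.13,.074,.086,(.424,-.211),.75,.13))
    # panel plane
    a=.753; d=q-[.424,-.211,0]; u=d[:,:2]@[np.cos(a),np.sin(a)]; v=d[:,:2]@[-np.sin(a),np.cos(a)]
    m=(q[:,2]>.012)&(q[:,2]<.07)&(abs(u-.07)<.02)&(abs(v)<.06); k=np.polyfit(v[m],u[m],1)
    for _ in range(4):
        r=u-np.polyval(k,v); mm=m&(abs(r)<.006); k=np.polyfit(v[mm],u[mm],1)
    print("  panel: off",k[1]*1000,"tilt deg",np.degrees(k[0]),mm.sum())
# wipe by colour, top view, ray to z=.002
for n,C,roi in(("top",c,(150,210,270,355)),("scene",s,(165,212,170,246))):
    g=C["image"].min(-1).astype(np.float32); r0,r1,c0,c1=roi
    sub=g[r0:r1,c0:c1]; t,_=cv2.threshold(cv2.GaussianBlur(sub,(3,3),0).astype(np.uint8),0,255,cv2.THRESH_OTSU)
    nl,lab,st,_=cv2.connectedComponentsWithStats((sub>t).astype(np.uint8)); k=1+st[1:,4].argmax()
    v,u=np.nonzero(lab==k); F=f(C); R=np.asarray(C["R"]); ray=np.stack([(u+c0-C["cx"])/F,(v+r0-C["cy"])/F,np.ones(len(u))],-1)@R; o=-R.T@C["t"]
    p=o+ray*((.002-o[2])/ray[:,2])[:,None]; print(n,"wipe",t,len(u),cv2.minAreaRect((p[:,:2]*1000).astype(np.float32)))
E
```

```text
top rail (array([511.6, 297.2,  -2.1]), 743, np.float64(0.02))
  rail top z 0.06266922756224619
top ctrl (array([ 421.3, -212.7,   43. ]), 1817, np.float64(0.01))
  panel: off 66.55534242397525 tilt deg 0.20003946143248202 62
scene rail (array([513.8, 299.2,  -2. ]), 845, np.float64(0.06))
  rail top z 0.062346865837829196
scene ctrl (array([ 425.2, -210.3,   43.4]), 835, np.float64(0.09))
  panel: off 67.1269896637467 tilt deg 0.14130753784138456 455
top wipe 142.0 2180 ((631.0450439453125, -219.95358276367188), (112.37232208251953, 222.1583709716797), 10.85887622833252)
scene wipe 169.0 1283 ((631.1310424804688, -217.71673583984375), (113.75957489013672, 223.73532104492188), 11.33770751953125)
```

```bash
cat >> h.py <<'E'
from scipy.spatial.transform import Rotation as Ro
def Rt(yaw):
    a=np.radians(yaw); c,s=np.cos(a),np.sin(a); return np.array([[c,s,0],[s,-c,0],[0,0,-1]])
def plan(*tg):
    s=state(); R0=Ro.from_quat(s["eef_rot"]).as_matrix(); p=s["tcp_pos"]
    print("t",round(s["time_s"],2),"tcp",np.round(p*1000,1),"yaw",round(np.degrees(np.arctan2(R0[1,0],R0[0,0])),2),"tilt z",np.round(R0[:,2],3),"gap",round(s["finger_gap"]*1000,1),"grip",round(float(s["grasp_force"]),1),"F",np.round(s["force"],1))
    for x,y,z,yaw in tg:
        d=R0.T@(np.array([x,y,z])/1000-p)*1000; r=Ro.from_matrix(R0.T@Rt(yaw)).as_rotvec()
        print((x,y,z,yaw),"->",np.round(d,1).tolist(),np.round(r,3).tolist(),"dist",round(np.linalg.norm(d)),"deg",round(np.degrees(np.linalg.norm(r)),1))
E
python3 -c "
from h import *
plan((450,-150,200,10),(513,298,130,-2.1),(513,298,50,-2.1))"
```

```text
t 0.1 tcp [ 127.4 -534.8  201.1] yaw 13.39 tilt z [-0.     0.001 -1.   ] gap 85.2 grip 0.0 F [-0.4 -0.6 -0.2]
(450, -150, 200, 10) -> [403.0, -299.6, 1.4] [-0.001, -0.0, 0.059] dist 502 deg 3.4
(513, 298, 130, -2.1) -> [568.0, -720.7, 71.9] [-0.001, 0.0, 0.27] dist 920 deg 15.5
(513, 298, 50, -2.1) -> [568.0, -720.7, 151.9] [-0.001, 0.0, 0.27] dist 930 deg 15.5
```

{"method": "arm_command", "body": {
  "series": [403,-300,0,0,0,0.06,70,403,-300,0,0,0,0.06,70,403,-300,0,0,0,0.06,70,403,-300,0,0,0,0.06,70,403,-300,0,0,0,0.06,70,403,-300,0,0,0,0.06,70,403,-300,0,0,0,0.06,70,403,-300,0,0,0,0.06,70,403,-300,0,0,0,0.06,70,403,-300,0,0,0,0.06,70,403,-300,0,0,0,0.06,70,403,-300,0,0,0,0.06,70],
  "newtons": 40
}}

```text
time_s: 1.1
tcp_pos: [0.4492, -0.1497, 0.2015]
eef_rot: [0.996, 0.087, -0.0, -0.0]
force: [0.7, -1.7, 0.0]
finger_gap: 0.0701
grasp_force: 0.0
```

```bash
python3 -c "
from h import *
plan((513,298,130,-2.1),(513,298,50,-2.1))"
```

```text
t 1.1 tcp [ 449.2 -149.7  201.5] yaw 9.96 tilt z [-0.  0. -1.] gap 70.1 grip 0.0 F [ 0.7 -1.7  0. ]
(513, 298, 130, -2.1) -> [140.3, -429.9, 71.5] [-0.0, 0.0, 0.211] dist 458 deg 12.1
(513, 298, 50, -2.1) -> [140.3, -429.9, 151.5] [-0.0, 0.0, 0.211] dist 477 deg 12.1
```

{"method": "arm_command", "body": {
  "series": [140,-430,71,0,0,0.21,70,140,-430,71,0,0,0.21,70,140,-430,71,0,0,0.21,70,140,-430,71,0,0,0.21,70,140,-430,71,0,0,0.21,70,140,-430,71,0,0,0.21,70,140,-430,71,0,0,0.21,70,140,-430,71,0,0,0.21,70,140,-430,71,0,0,0.21,70,140,-430,71,0,0,0.21,70,140,-430,71,0,0,0.21,70,140,-430,71,0,0,0.21,60]
}}

```text
time_s: 2.1
tcp_pos: [0.511, 0.301, 0.1287]
eef_rot: [1.0, -0.016, -0.001, 0.0]
force: [-1.6, -0.9, -0.7]
finger_gap: 0.0601
grasp_force: 0.0
```

```bash
python3 -c "
from h import *
plan((513,298,50,-2.1))"
```

```text
t 2.1 tcp [511.  301.  128.7] yaw -1.86 tilt z [-0.002 -0.    -1.   ] gap 60.1 grip 0.0 F [-1.6 -0.9 -0.7]
(513, 298, 50, -2.1) -> [2.2, 2.9, 78.7] [0.0, 0.002, 0.004] dist 79 deg 0.3
```

{"method": "arm_command", "body": {
  "series": [0,0,40,0,0,0,60,0,0,70,0,0,0,60,0,0,80,0,0,0,60,0,0,80,0,0,0,50,0,0,80,0,0,0,25,0,0,80,0,0,0,25,0,0,80,0,0,0,25,0,0,80,0,0,0,25,0,0,80,0,0,0,25,0,0,80,0,0,0,25],
  "newtons": 50
}}

```text
time_s: 2.93
tcp_pos: [0.5122, 0.2961, 0.0512]
eef_rot: [1.0, -0.018, 0.0, -0.0]
force: [-0.5, 0.4, -0.5]
finger_gap: 0.025
grasp_force: 0.0
```

```bash
python3 -c "
from h import *
plan((513,298,110,-2.1),(520,40,110,-2),(520,40,1,-2))"
```

```text
t 2.93 tcp [512.2 296.1  51.2] yaw -2.08 tilt z [ 0.001  0.    -1.   ] gap 25.0 grip 0.0 F [-0.5  0.4 -0.5]
(513, 298, 110, -2.1) -> [0.8, -1.9, -58.8] [-0.0, -0.001, 0.0] dist 59 deg 0.1
(520, 40, 110, -2) -> [17.2, 255.6, -58.9] [-0.0, -0.001, -0.001] dist 263 deg 0.1
(520, 40, 1, -2) -> [17.1, 255.7, 50.1] [-0.0, -0.001, -0.001] dist 261 deg 0.1
```

```bash
python3 - <<'E'
from h import *
s=camera("scene"); cv2.imwrite("pics/s1.png",cv2.resize(s["image"][120:300,255:425],None,fx=3.5,fy=3.3,interpolation=cv2.INTER_CUBIC)[...,::-1])
W=cloud(s); print("rail",rectfit(W,.25,.03,.057,.068,(.513,.297),-.035,.16))
E
```

```text
rail (array([513.7, 299.1,  -2.1]), 800, np.float64(0.06))
```

View pics/s1.png

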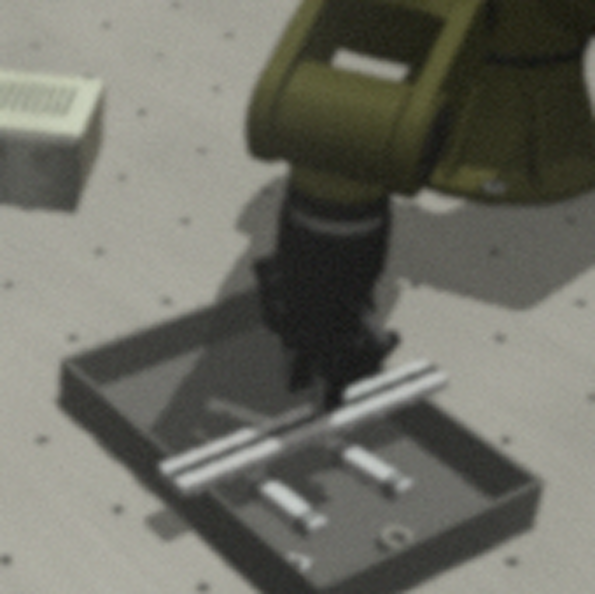

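The picture shows the fingers over the rail near (330,400), the rail unmoved. I check fingertip height from the range data.

```bash
python3 - <<'E'
from h import *
for n in("scene","top"):
    s=camera(n); W=cloud(s); g=s["image"].max(-1)
    m=(abs(W[...,0]-.512)<.03)&(abs(W[...,1]-.297)<.06)&(W[...,2]>.03)&(W[...,2]<.11)
    q=W[m]*1000; 
    d=m&(g<60)&(W[...,2]>.045); p=W[d]*1000
    print(n,m.sum(),d.sum())
    for lo in range(45,110,6):
        k=p[(p[:,2]>=lo)&(p[:,2]<lo+6)]
        if len(k): print(lo,len(k),"x",np.round(np.percentile(k[:,0],[0,50,100])),"y",np.round(np.percentile(k[:,1],[0,50,100])))
E
```

```text
scene 346 122
75 2 x [506. 510. 514.] y [282. 283. 283.]
81 11 x [501. 515. 522.] y [279. 284. 316.]
87 22 x [501. 515. 524.] y [277. 285. 323.]
93 33 x [501. 517. 523.] y [279. 287. 324.]
99 26 x [501. 518. 525.] y [274. 298. 323.]
105 28 x [500. 517. 525.] y [271. 288. 323.]
top 35 10
51 3 x [493. 518. 521.] y [282. 283. 284.]
57 3 x [496. 524. 534.] y [283. 290. 294.]
63 3 x [521. 531. 540.] y [283. 293. 296.]
87 1 x [499. 499. 499.] y [277. 277. 277.]
```

```bash
python3 - <<'E'
from h import *
s=camera("scene"); W=cloud(s); g=s["image"]
for r in range(226,256):
    print(r," ".join(f"{W[r,c,0]*1000:.0f},{W[r,c,1]*1000:.0f},{W[r,c,2]*1000:.0f}:{g[r,c].max()}" for c in range(338,362,3)))
print(proj(s,np.array([[.512,.296+a,z] for a in(.0125,-.0125) for z in(.051,.06,.07,.08)])).round(1))
E
```

```text
226 517,278,117:44 510,281,116:32 501,283,114:33 529,320,150:33 517,318,143:30 504,316,137:28 524,343,163:30 525,353,169:31
227 523,283,120:51 511,282,115:33 502,284,112:27 527,318,144:34 412,220,31:32 506,318,136:34 525,345,161:28 526,356,169:38
228 522,283,117:47 511,282,111:30 501,284,108:25 526,317,140:32 411,219,27:35 507,319,133:35 525,346,159:31 526,355,165:28
229 521,282,112:43 nan,nan,nan:29 500,283,103:31 524,316,135:32 515,318,133:30 527,338,151:30 525,346,156:31 524,354,161:31
230 523,285,112:43 510,283,105:29 501,284,101:40 523,316,132:33 520,323,135:31 527,339,149:31 524,345,152:28 524,354,158:31
231 522,285,108:41 511,284,103:28 502,285,100:37 523,316,129:31 520,323,132:30 526,338,145:26 527,348,152:31 520,352,151:32
232 523,286,106:41 512,285,100:30 500,284,94:40 524,317,127:32 517,321,127:30 525,338,141:30 525,347,147:27 508,341,136:32
233 518,282,98:40 511,285,96:32 419,207,5:40 525,318,125:28 520,323,126:35 525,338,138:31 524,346,143:32 506,340,131:44
234 519,283,96:37 510,284,93:27 424,212,6:43 527,321,125:41 519,323,123:33 523,337,133:30 520,343,136:36 411,256,30
[... 1909 characters left out ...]
:65
251 537,307,65:113 530,311,64:117 522,314,62:106 507,310,53:101 500,313,52:93 451,279,4:78 445,284,5:70 439,289,6:69
252 537,308,62:118 531,313,63:108 521,313,58:98 508,311,51:94 464,281,8:94 452,281,2:72 448,288,5:71 440,291,4:66
253 540,312,63:117 529,311,57:99 520,313,54:86 481,286,16:94 478,294,21:102 471,298,21:76 450,290,4:70 445,295,6:67
254 542,314,62:104 527,309,52:93 481,276,5:81 485,290,17:89 482,298,22:99 473,300,19:84 454,294,6:95 448,299,6:72
255 540,312,57:93 529,312,51:81 485,280,6:73 486,292,16:77 484,300,21:87 478,305,21:93 472,310,23:137 450,301,5:86
[[345.2 251.9]
 [345.5 249.2]
 [345.9 246.2]
 [346.3 243.1]
 [338.7 246.6]
 [339.  243.9]
 [339.4 240.9]
 [339.7 237.9]]
```

```bash
python3 - <<'E'
from h import *
import pickle
s=pickle.load(open("scene0.pkl","rb")); W=cloud(s); g=s["image"]
m=(np.hypot(W[...,0]-.127,W[...,1]+.535)<.09)&(W[...,2]>.1)&(W[...,2]<.4); p=W[m]*1000
v,u=np.nonzero(m); print(m.sum(), "rows",v.min(),v.max())
for lo in range(180,300,8):
    k=p[(p[:,2]>=lo)&(p[:,2]<lo+8)]
    if len(k): print(lo,len(k),"x",np.round(np.percentile(k[:,0],[0,50,100])),"y",np.round(np.percentile(k[:,1],[0,50,100])))
print(proj(s,np.array([[.127,-.535,.2],[.127,-.535,.23]])))
E
```

```text
828 rows 21 64
236 1 x [109. 109. 109.] y [-498. -498. -498.]
244 14 x [113. 132. 149.] y [-586. -574. -478.]
252 23 x [110. 127. 157.] y [-587. -567. -480.]
260 21 x [114. 130. 152.] y [-585. -570. -476.]
268 25 x [107. 130. 151.] y [-589. -571. -475.]
276 24 x [106. 131. 150.] y [-593. -529. -472.]
284 22 x [105. 127. 156.] y [-593. -489. -462.]
292 48 x [103. 130. 156.] y [-607. -538. -455.]
[[278.49625886  72.11049424]
 [278.66847433  64.75048941]]
```

Fingertips are really about 29 mm above the reported TCP, both here (about z 80 against 51) and at the start pose. The reported tool is too long, so I correct for that: open, go 28 mm lower, close.

{"method": "arm_command", "body": {
  "series": [0,0,0,0,0,0,60,0,0,0,0,0,0,60,0,0,0,0,0,0,60,0,0,0,0,0,0,60,0,0,14,0,0,0,60,0,0,28,0,0,0,60,0,0,28,0,0,0,60,0,0,28,0,0,0,25,0,0,28,0,0,0,25,0,0,28,0,0,0,25,0,0,28,0,0,0,25,0,0,28,0,0,0,25],
  "newtons": 50
}}

```text
time_s: 4.13
tcp_pos: [0.5125, 0.2964, 0.0238]
eef_rot: [1.0, -0.018, 0.001, -0.0]
force: [-1.0, 0.4, 6.9]
finger_gap: 0.0281
grasp_force: 50.2
```

```bash
python3 - <<'E'
from h import *
plan((513,298,90,-2.1),(520,40,90,-2))
s=camera("scene"); W=cloud(s); g=s["image"].max(-1)
m=(abs(W[...,0]-.512)<.016)&(abs(W[...,1]-.32)<.022)&(W[...,2]>.04)&(W[...,2]<.11)&(g<60); print("finger z",np.sort(W[m][:,2])[:12].round(3))
print("rail",rectfit(W,.25,.03,.057,.068,(.513,.297),-.035,.16))
E
```

```text
t 4.13 tcp [512.5 296.4  23.8] yaw -2.07 tilt z [ 0.002  0.001 -1.   ] gap 28.1 grip 50.2 F [-1.   0.4  6.9]
(513, 298, 90, -2.1) -> [0.5, -1.7, -66.2] [-0.001, -0.002, 0.0] dist 66 deg 0.1
(520, 40, 90, -2) -> [16.9, 255.9, -66.4] [-0.001, -0.002, -0.001] dist 265 deg 0.1
finger z [0.061 0.061 0.062 0.063 0.064 0.066 0.066 0.066 0.067 0.067 0.068 0.068]
rail (array([514. , 298.1,  -2.2]), 681, np.float64(0.25))
```

```bash
python3 - <<'E'
from h import *
s=camera("scene"); W=cloud(s); g=s["image"]
for r in range(244,262):
    print(r," ".join(f"{W[r,c,0]*1000:.0f},{W[r,c,1]*1000:.0f},{W[r,c,2]*1000:.0f}:{g[r,c].max()}" for c in range(338,362,3)))
E
```

```text
244 515,283,61:82 509,287,61:108 525,314,87:80 518,317,86:46 524,333,100:27 527,344,109:61 477,310,62:129 471,314,62:144
245 517,285,60:103 511,290,61:101 523,312,82:68 517,316,82:47 513,323,84:28 525,343,104:93 481,314,63:151 471,314,59:130
246 521,290,61:104 518,297,66:83 523,312,78:58 521,320,83:46 513,323,81:30 488,310,60:118 480,313,59:136 466,310,51:109
247 524,293,62:83 517,297,61:69 523,313,76:59 520,320,79:47 515,325,81:32 489,312,59:113 480,313,56:112 427,277,5:91
248 527,297,63:70 521,301,63:76 523,313,72:69 522,323,79:44 514,325,76:33 490,313,57:89 475,310,48:88 427,277,2:71
249 532,302,66:67 525,305,64:98 523,314,69:72 521,322,74:44 515,326,74:33 487,311,50:80 440,279,6:78 434,284,6:67
250 533,303,63:94 528,309,65:111 523,314,66:72 521,322,71:39 512,324,68:34 448,276,4:71 442,281,5:69 435,286,5:62
251 534,305,61:111 527,308,61:115 524,316,65:70 519,321,66:38 513,325,66:43 454,282,7:67 445,284,5:68 442,292,9:65
252 539,309,64:117 529,310,60:107 524,316,61:73 518,321,62:50 463,280,7:64 454,283,5:68 447,286,4:69 443,293,7:65
253 540,311,63:111 531,313,59:91 522,314,56:75 52
[... 280 characters left out ...]
8 449,301,4:85
256 538,311,51:82 495,279,7:69 489,284,8:68 478,285,4:67 484,301,18:70 480,308,21:124 473,312,20:183 453,305,6:121
257 503,276,6:77 494,279,3:67 491,287,7:64 484,291,8:69 485,302,16:63 484,311,22:139 475,314,19:196 471,321,23:165
258 507,281,7:68 500,285,7:66 492,288,5:65 485,292,5:73 484,302,12:62 484,312,19:126 477,316,19:192 472,322,21:191
259 510,285,8:62 503,289,8:63 495,291,5:67 489,297,7:65 486,305,11:62 487,315,20:99 482,321,22:174 474,325,20:199
260 512,286,6:66 505,291,7:67 499,295,7:65 491,299,5:71 489,307,11:69 488,317,17:85 484,323,20:138 476,327,19:193
261 512,288,4:66 508,294,7:64 501,298,7:67 495,303,8:72 485,304,3:84 484,314,10:81 481,322,14:106 480,331,20:172
```

{"method": "arm_command", "body": {
  "series": [0,0,0,0,0,0,45,0,0,0,0,0,0,45,0,0,0,0,0,0,45,0,0,5,0,0,0,45,0,0,5,0,0,0,45,0,0,5,0,0,0,20,0,0,5,0,0,0,20,0,0,5,0,0,0,20,0,0,5,0,0,0,20,0,0,-10,0,0,0,20,0,0,-30,0,0,0,20,0,0,-30,0,0,0,20],
  "newtons": 60
}}

```text
time_s: 5.23
tcp_pos: [0.5133, 0.2968, 0.0558]
eef_rot: [1.0, -0.018, 0.002, -0.001]
force: [1.0, 0.8, -1.3]
finger_gap: 0.0283
grasp_force: 59.7
```

```bash
python3 - <<'E'
from h import *
plan((520,40,55,-2))
s=camera("scene"); W=cloud(s)
print("rail",rectfit(W,.25,.03,.08,.13,(.513,.297),-.035,.16))
q=W.reshape(-1,3); m=(abs(abs(q[:,0]-.513)-.08)<.035)&(abs(q[:,1]-.297)<.02)&(q[:,2]>.06); 
p=q[m]; A=np.c_[p[:,:2]-[.513,.297],np.ones(len(p))]; print(np.percentile(p[:,2],[5,50,95]).round(3), np.linalg.lstsq(A,p[:,2],rcond=None)[0])
E
```

```text
t 5.23 tcp [513.3 296.8  55.8] yaw -2.07 tilt z [ 0.004  0.002 -1.   ] gap 28.3 grip 59.7 F [ 1.   0.8 -1.3]
(520, 40, 55, -2) -> [16.0, 256.4, 0.3] [-0.002, -0.004, -0.001] dist 257 deg 0.3
rail (array([515.7, 298.1,  -2.1]), 952, np.float64(0.71))
[0.094 0.385 0.436] [-1.3499232  -4.98763119  0.23591909]
```

{"method": "arm_command", "body": {
  "series": [16,257,-10,0,0,0,20,16,257,-10,0,0,0,20,16,257,-10,0,0,0,20,16,257,-10,0,0,0,20,16,257,-10,0,0,0,20,16,257,-10,0,0,0,20,16,257,-10,0,0,0,20,16,257,-10,0,0,0,20,16,257,-10,0,0,0,20,16,257,-10,0,0,0,20]
}}

```text
time_s: 6.12
tcp_pos: [0.5184, 0.0396, 0.062]
eef_rot: [1.0, -0.018, -0.0, -0.0]
force: [0.8, 0.4, -1.1]
finger_gap: 0.0287
grasp_force: 59.9
```

```bash
python3 - <<'E'
from h import *
plan((520,40,55,-2))
s=camera("scene"); W=cloud(s)
q=W.reshape(-1,3); m=(abs(abs(q[:,0]-.520)-.09)<.03)&(abs(q[:,1]-.04)<.03)&(q[:,2]>.06)&(q[:,2]<.15); 
p=q[m]
for sg in(-1,1):
    k=p[(p[:,0]-.52)*sg>0]; print(sg,len(k),np.percentile(k[:,2],[5,25,50,75,95]).round(3))
t=camera("top"); W=cloud(t); print("top",rectfit(W,.25,.03,.09,.13,(.52,.04),-.035,.16))
for x in(.42,.44,.6,.62):
    q=W.reshape(-1,3); m=(abs(q[:,0]-x)<.01)&(abs(q[:,1]-.04)<.03)&(q[:,2]>.06)&(q[:,2]<.15); print(x,m.sum(),np.median(q[m][:,2]),np.median(q[m][:,1]))
E
```

```text
t 6.12 tcp [518.4  39.6  62. ] yaw -2.03 tilt z [-0.001  0.    -1.   ] gap 28.7 grip 59.9 F [ 0.8  0.4 -1.1]
(520, 40, 55, -2) -> [1.6, -0.5, 7.0] [-0.0, 0.001, -0.001] dist 7 deg 0.1
-1 160 [0.096 0.103 0.106 0.108 0.109]
1 186 [0.097 0.103 0.105 0.107 0.109]
top (array([569.2,  38.4,  -2.4]), 294, np.float64(0.0))
0.42 0 nan nan
0.44 0 nan nan
0.6 69 0.10733674753156926 0.038359832014180494
0.62 58 0.1071485046855252 0.03600968713784576
  return _methods._mean(a, axis=axis, dtype=dtype,
  ret = ret.dtype.type(ret / rcount)
```

{"method": "arm_command", "body": {
  "series": [0,0,30,0,0,0,20,0,0,60,0,0,0,20,0,0,80,0,0,0,20,0,0,86,0,0,0,20,0,0,90,0,0,0,20,0,0,90,0,0,0,20,0,0,90,0,0,0,20,0,0,90,0,0,0,20]
}}

```text
time_s: 6.88
tcp_pos: [0.5195, 0.0388, -0.0262]
eef_rot: [1.0, -0.018, 0.001, -0.0]
force: [-0.0, 0.2, -2.0]
finger_gap: 0.0285
grasp_force: 59.9
```

{"method": "arm_command", "body": {
  "series": [0,0,1,0,0,0,20,0,0,1.5,0,0,0,20,0,0,2,0,0,0,20,0,0,2,0,0,0,20]
}}

```text
time_s: 7.22
tcp_pos: [0.5186, 0.0386, -0.0293]
eef_rot: [1.0, -0.018, 0.0, -0.0]
force: [-0.3, -0.1, -2.6]
finger_gap: 0.0285
grasp_force: 59.9
```

```bash
python3 - <<'E'
from h import *
plan()
s=camera("scene"); W=cloud(s)
q=W.reshape(-1,3); m=(abs(abs(q[:,0]-.520)-.09)<.03)&(abs(q[:,1]-.04)<.013)&(q[:,2]>.005)&(q[:,2]<.05); p=q[m]
print(len(p),np.percentile(p[:,2],[5,25,50,75,95]).round(4))
E
```

```text
t 7.22 tcp [518.6  38.6 -29.3] yaw -2.08 tilt z [ 0.  0. -1.] gap 28.5 grip 59.9 F [-0.3 -0.1 -2.6]
235 [0.0085 0.0135 0.0152 0.0164 0.0183]
```

{"method": "arm_command", "body": {
  "series": [0,0,1,0,0,0,20,0,0,1.5,0,0,0,20,0,0,2,0,0,0,20,0,0,2,0,0,0,20]
}}

```text
time_s: 7.6
tcp_pos: [0.5188, 0.0387, -0.0299]
eef_rot: [1.0, -0.018, 0.0, 0.0]
force: [-10.0, -1.4, 23.2]
finger_gap: 0.0283
grasp_force: 73.9
```

{"method": "arm_command", "body": {
  "series": [0,0,0.5,0,0,0,20,0,0,1,0,0,0,20,0,0,1,0,0,0,20]
}}

```text
time_s: 7.85
tcp_pos: [0.5189, 0.0386, -0.03]
eef_rot: [1.0, -0.018, 0.0, 0.0]
force: [-16.7, -0.3, 37.9]
finger_gap: 0.0285
grasp_force: 82.5
```

{"method": "arm_command", "body": {
  "series": [0,0,-1.5,0,0,0,20,0,0,-2.5,0,0,0,20,0,0,-2.5,0,0,0,32,0,0,-2.5,0,0,0,40,0,0,-2.5,0,0,0,50,0,0,-2.5,0,0,0,50,0,0,-2.5,0,0,0,50,0,0,-25,0,0,0,50,0,0,-60,0,0,0,50,0,0,-100,0,0,0,50,0,0,-100,0,0,0,50]
}}

```text
time_s: 8.77
tcp_pos: [0.5219, 0.0387, 0.0743]
eef_rot: [1.0, -0.018, 0.005, -0.0]
force: [0.8, 0.6, 0.4]
finger_gap: 0.0503
grasp_force: 0.0
```

```bash
python3 - <<'E'
from h import *
plan((600,-60,120,80))
s=camera("scene"); t=camera("top")
cv2.imwrite("pics/crop2.png",cv2.resize(t["image"][165:265,100:270],None,fx=4.7,fy=4.7,interpolation=cv2.INTER_CUBIC)[...,::-1])
for C in(s,t):
    W=cloud(C); print("rail",rectfit(W,.25,.03,.008,.018,(.52,.04),-.035,.14))
    g=C["image"].max(-1)
    m=(abs(W[...,0]-.5)<.09)&(abs(W[...,1]-.28)<.14)&(W[...,2]>.013)&(W[...,2]<.04)
    nl,lab,st,_=cv2.connectedComponentsWithStats(m.astype(np.uint8))
    for k in range(1,nl):
        if st[k,4]>15:
            p=W[lab==k]*1000; h=p[p[:,2]>16]; r=cv2.minAreaRect(h[:,:2].astype(np.float32)); print(st[k].tolist(),np.round(np.r_[r[0],r[1],r[2]],1),"z",np.percentile(p[:,2],[50,90]).round(1))
E
```

```text
t 8.77 tcp [521.9  38.7  74.3] yaw -2.07 tilt z [ 0.01  0.   -1.  ] gap 50.3 grip 0.0 F [0.8 0.6 0.4]
(600, -60, 120, 80) -> [82.1, 95.8, -45.0] [0.007, -0.008, -1.432] dist 134 deg 82.1
rail (array([520.9,  41. ,  -2. ]), 740, np.float64(1.54))
[343, 221, 11, 19, 65] [415.5 219.6  57.1  20.6  61.3] z [25.6 35.1]
[353, 227, 52, 43, 369] [413.6 324.1 189.6   7.4  89.9] z [27.8 37.4]
[341, 248, 32, 22, 197] [475.6 314.7  19.9  97.9   5.6] z [19.7 22.6]
[311, 250, 37, 32, 207] [553.9 292.   19.8 136.4   1.2] z [19.5 23.2]
[363, 279, 10, 7, 35] [513.8 397.2  21.6  17.2  44.7] z [16.8 19. ]
rail (array([562.8,  37.4,  -2. ]), 347, np.float64(1.85))
[138, 198, 27, 5, 115] [550.9 314.7  13.5  86.2   1.2] z [20.4 24.8]
[123, 209, 8, 6, 24] [511.4 395.9  16.5  20.3   1.2] z [18.2 20.1]
[136, 220, 30, 7, 136] [474.7 313.5  15.8  95.4   6.4] z [20.8 24.8]
[172, 235, 7, 7, 23] [428.1 230.2  16.4  16.6  47.5] z [16.5 27.9]
```

View pics/crop2.png

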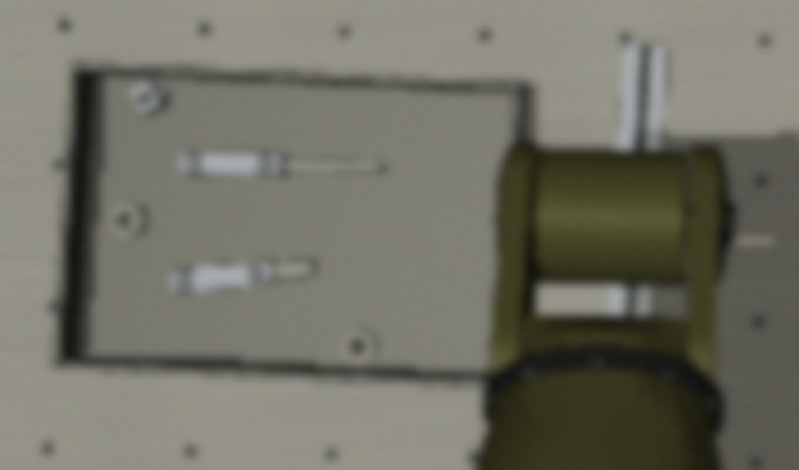

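Crop shows the pin handle from (178,163) to (285,165) with its needle tip at (383,166). The driver is at (170,280) to (318,267). The rail lies at x 645, mostly under the arm.

```bash
python3 - <<'E'
from h import *
C=camera("top"); R=np.asarray(C["R"]); o=-R.T@C["t"]; F=f(C)
P=[]
for X,Y in((178,163),(285,165),(383,166.5),(170,280),(318,267)):
    u,v=X/4.7-.5+100,Y/4.7-.5+165; r=R.T@[(u-C["cx"])/F,(v-C["cy"])/F,1]; P.append((o+r*((.013-o[2])/r[2]))[:2]*1000)
P=np.array(P); print(P.round(1)); d=P[2]-P[0]; print(np.linalg.norm(d),np.degrees(np.arctan2(*d[::-1])))
s=camera("scene"); W=cloud(s)*1000; m=(abs(W[...,0]-552)<14)&(abs(W[...,1]-292)<80)&(W[...,2]>16)&(W[...,2]<30)
p=W[m]; q=p[p[:,1]>295]; k=np.polyfit(q[:,1],q[:,0],1); print("scene line x at y 325",np.polyval(k,325),"slope deg",np.degrees(k[0]),"y",p[:,1].min(),p[:,1].max(),"median top z",np.median(q[:,2]))
plan((552,325,80,91),(552,325,-20,91))
E
```

```text
[[552.9 361.1]
 [553.1 285.7]
 [553.5 216.7]
 [470.6 363.9]
 [481.8 260.3]]
144.38394401804695 -89.774858442944
scene line x at y 325 554.3803825336107 slope deg -0.33303054851913644 y 224.09230216319838 361.82673062127685 median top z 20.604345034879863
t 8.97 tcp [518.1  38.6  66.7] yaw -2.07 tilt z [-0.001 -0.    -1.   ] gap 49.9 grip 0.0 F [-0.2 -0.1 -0.5]
(552, 325, 80, 91) -> [23.5, -287.4, -13.3] [-0.001, 0.001, -1.624] dist 289 deg 93.1
(552, 325, -20, 91) -> [23.6, -287.4, 86.7] [-0.001, 0.001, -1.624] dist 301 deg 93.1
```

{"method": "arm_command", "body": {
  "series": [25,-287,-20,0,0,-1.606,40,25,-287,-20,0,0,-1.606,40,25,-287,-20,0,0,-1.606,40,25,-287,-20,0,0,-1.606,40,25,-287,-20,0,0,-1.606,40,25,-287,-20,0,0,-1.606,40,25,-287,-20,0,0,-1.606,40,25,-287,-20,0,0,-1.606,40,25,-287,-20,0,0,-1.606,40,25,-287,-20,0,0,-1.606,40,25,-287,-20,0,0,-1.606,40,25,-287,-20,0,0,-1.606,40]
}}

```text
time_s: 9.97
tcp_pos: [0.5533, 0.3243, 0.0855]
eef_rot: [0.742, 0.671, -0.001, -0.0]
force: [-0.7, -0.1, 0.2]
finger_gap: 0.0399
grasp_force: 0.0
```

{"method": "arm_command", "body": {
  "series": [0,0,0,0,0,-0.2,40,0,0,0,0,0,-0.2,40,0,0,0,0,0,-0.2,40]
}}

```text
time_s: 10.22
tcp_pos: [0.5534, 0.3243, 0.0857]
eef_rot: [0.672, 0.74, -0.001, -0.001]
force: [0.2, -0.2, 0.1]
finger_gap: 0.04
grasp_force: 0.0
```

```bash
python3 - <<'E'
from h import *
plan((553.5,325,10,90),(553.5,325,-22,90))
for n in("scene","top"):
    s=camera(n); W=cloud(s)
    m=(abs(W[...,0]-.553)<.06)&(abs(W[...,1]-.325)<.06)&(W[...,2]>.09)&(W[...,2]<.2)&(s["image"].max(-1)<70); p=W[m]*1000
    for lo in range(90,200,10):
        k=p[(p[:,2]>=lo)&(p[:,2]<lo+10)]
        if len(k): print(n,lo,len(k),"x",np.round(np.percentile(k[:,0],[2,98])),"y",np.round(np.percentile(k[:,1],[2,98])))
E
```

```text
t 10.22 tcp [553.4 324.3  85.7] yaw 95.53 tilt z [-0.002 -0.001 -1.   ] gap 40.0 grip 0.0 F [ 0.2 -0.2  0.1]
(553.5, 325, 10, 90) -> [0.8, 0.3, 75.7] [-0.003, 0.001, 0.097] dist 76 deg 5.5
(553.5, 325, -22, 90) -> [0.8, 0.4, 107.7] [-0.003, 0.001, 0.097] dist 108 deg 5.5
scene 110 6 x [530. 574.] y [318. 329.]
scene 120 50 x [528. 587.] y [314. 340.]
scene 130 58 x [529. 588.] y [313. 339.]
scene 140 63 x [522. 589.] y [314. 340.]
scene 150 45 x [524. 586.] y [313. 339.]
scene 160 93 x [507. 606.] y [316. 341.]
scene 170 83 x [499. 609.] y [319. 343.]
scene 180 117 x [497. 612.] y [318. 345.]
scene 190 114 x [496. 613.] y [317. 345.]
top 120 1 x [574. 574.] y [316. 316.]
top 130 4 x [577. 585.] y [315. 320.]
top 140 3 x [574. 582.] y [315. 319.]
top 160 2 x [587. 598.] y [315. 316.]
top 170 4 x [595. 604.] y [316. 317.]
top 180 7 x [598. 611.] y [317. 319.]
top 190 3 x [605. 608.] y [317. 319.]
```

{"method": "arm_command", "body": {
  "series": [0,0,20,0,0,0.095,30,0,0,50,0,0,0.095,30,0,0,80,0,0,0.095,30,0,0,95,0,0,0.095,30,0,0,102,0,0,0.095,30,0,0,102,0,0,0.095,30,0,0,102,0,0,0.095,30],
  "newtons": 50
}}

```text
time_s: 10.9
tcp_pos: [0.5543, 0.3247, -0.0138]
eef_rot: [0.708, 0.706, 0.0, 0.0]
force: [-0.0, -0.3, -0.5]
finger_gap: 0.0299
grasp_force: 0.0
```

```bash
python3 - <<'E'
from h import *
plan((553.5,325,-22,90))
s=camera("scene"); W=cloud(s)
m=(abs(W[...,0]-.553)<.045)&(abs(W[...,1]-.33)<.02)&(W[...,2]>.008)&(W[...,2]<.07)&(s["image"].max(-1)<70); p=W[m]*1000
for lo in range(8,60,6):
    k=p[(p[:,2]>=lo)&(p[:,2]<lo+6)]
    if len(k): print(lo,len(k),"x",np.round(np.percentile(k[:,0],[2,50,98])),"y",np.round(np.percentile(k[:,1],[2,98])))
E
```

```text
t 10.9 tcp [554.3 324.7 -13.8] yaw 89.82 tilt z [ 0.  0. -1.] gap 29.9 grip 0.0 F [-0.  -0.3 -0.5]
(553.5, 325, -22, 90) -> [0.3, -0.8, 8.2] [0.0, -0.0, -0.003] dist 8 deg 0.2
8 6 x [559. 561. 576.] y [316. 348.]
14 12 x [537. 539. 576.] y [314. 336.]
20 18 x [533. 538. 576.] y [315. 337.]
26 35 x [529. 572. 583.] y [316. 337.]
32 25 x [530. 542. 582.] y [318. 337.]
38 29 x [534. 540. 584.] y [316. 338.]
44 26 x [527. 540. 582.] y [315. 338.]
50 25 x [533. 539. 581.] y [317. 337.]
56 28 x [523. 538. 588.] y [319. 339.]
```

Fingers straddle the pin, with no contact. I go down 8 mm, close, then lift.

{"method": "arm_command", "body": {
  "series": [0,0,4,0,0,0,30,0,0,8,0,0,0,30,0,0,8,0,0,0,24,0,0,8,0,0,0,18,0,0,8,0,0,0,8,0,0,8,0,0,0,8,0,0,8,0,0,0,8,0,0,8,0,0,0,8],
  "newtons": 50
}}

```text
time_s: 11.62
tcp_pos: [0.5542, 0.3247, -0.0221]
eef_rot: [0.708, 0.706, 0.0, 0.0]
force: [-0.7, -0.2, 2.5]
finger_gap: 0.0147
grasp_force: 50.8
```

{"method": "arm_command", "body": {
  "series": [0,0,-10,0,0,0,8,0,0,-30,0,0,0,8,0,0,-60,0,0,0,8,0,0,-90,0,0,0,8,0,0,-110,0,0,0,8,0,0,-110,0,0,0,8,0,0,-110,0,0,0,8,0,0,-110,0,0,0,8]
}}

```text
time_s: 12.28
tcp_pos: [0.5535, 0.3243, 0.0869]
eef_rot: [0.708, 0.706, -0.001, -0.0]
force: [-0.0, -0.4, -0.8]
finger_gap: 0.0143
grasp_force: 50.4
```

```bash
cat >> h.py <<'E'
def needle(C,tip0,d,th=4):
    """points of the needle near predicted axis: fit line; tip0 approx tip (m), d unit direction"""
    W=cloud(C); r=W-tip0; a=r@d; perp=np.linalg.norm(r-a[...,None]*d,axis=-1)
    m=(a>-.062)&(a<.012)&(perp<.012); return W[m],m
E
python3 - <<'E'
from h import *
plan((640,100,85,90))
st=state(); p=st["tcp_pos"]
tip0=p+[0,-.106,.037]; d=np.array([0,-1,0.])
for n in("scene","top"):
    C=camera(n); P,m=needle(C,tip0,d)
    if len(P)<5: print(n,len(P)); continue
    P=P*1000; print(n,len(P),"y",P[:,1].min().round(1),P[:,1].max().round(1),"xz fit",[np.polyval(np.polyfit(P[:,1],P[:,i],1),[tip0[1]*1000,tip0[1]*1000+60]).round(1) for i in(0,2)])
    v,u=np.nonzero(m); print(u.min(),u.max(),v.min(),v.max(),proj(C,tip0).round(1))
E
```

```text
t 12.28 tcp [553.5 324.3  86.9] yaw 89.89 tilt z [-0.001 -0.001 -1.   ] gap 14.3 grip 50.4 F [-0.  -0.4 -0.8]
(640, 100, 85, 90) -> [-224.1, 86.9, 1.9] [-0.001, 0.001, -0.002] dist 240 deg 0.1
scene 39 y 218.4 280.1 xz fit [array([554. , 555.3]), array([123.8, 123.7])]
312 327 217 230 [312.2 217. ]
top 40 y 218.9 280.3 xz fit [array([551. , 553.3]), array([124. , 123.8])]
154 174 198 200 [174.3 198.6]
```

```bash
python3 - <<'E'
from h import *
plan((600,-87,87,43.3))
E
```

```text
t 12.38 tcp [553.4 324.3  86.2] yaw 89.89 tilt z [-0.002 -0.001 -1.   ] gap 14.8 grip 50.4 F [-0.6 -0.5 -0.2]
(600, -87, 87, 43.3) -> [-411.2, 47.4, -0.4] [-0.002, 0.002, 0.813] dist 414 deg 46.6
```

{"method": "arm_command", "body": {
  "series": [-411,47,0,0,0,0.813,8,-411,47,0,0,0,0.813,8,-411,47,0,0,0,0.813,8,-411,47,0,0,0,0.813,8,-411,47,0,0,0,0.813,8,-411,47,0,0,0,0.813,8,-411,47,0,0,0,0.813,8,-411,47,0,0,0,0.813,8,-411,47,0,0,0,0.813,8,-411,47,0,0,0,0.813,8,-411,47,0,0,0,0.813,8,-411,47,0,0,0,0.813,8]
}}

```text
time_s: 13.38
tcp_pos: [0.5997, -0.0884, 0.0864]
eef_rot: [0.93, 0.367, -0.001, -0.0]
force: [-0.6, 1.6, -0.1]
finger_gap: 0.0144
grasp_force: 50.4
```

{"method": "arm_command", "body": {
  "series": [0,0,20,0,0,0,8,0,0,50,0,0,0,8,0,0,70,0,0,0,8,0,0,80,0,0,0,8,0,0,80,0,0,0,8,0,0,80,0,0,0,8,0,0,80,0,0,0,8]
}}

```text
time_s: 13.97
tcp_pos: [0.601, -0.0863, 0.009]
eef_rot: [0.929, 0.369, 0.001, 0.001]
force: [0.3, 0.4, -0.2]
finger_gap: 0.0143
grasp_force: 50.4
```

```bash
python3 - <<'E'
from h import *
plan((600,-87,5,43.3))
st=state(); p=st["tcp_pos"]; a=np.radians(43.3); n=np.array([np.cos(a),np.sin(a),0]); t=np.array([-n[1],n[0],0])
tip0=p-.106*n+[0,0,.035]
for nm in("scene","top"):
    C=camera(nm); P,m=needle(C,tip0,-n)
    q=np.c_[(P-tip0)@n,(P-tip0)@t,P[:,2]]*1000
    if len(q)>5:
        print(nm,len(q),"along",q[:,0].min().round(1),"lat at tip,60",np.polyval(np.polyfit(q[:,0],q[:,1],1),[0,60]).round(1),"z",np.polyval(np.polyfit(q[:,0],q[:,2],1),[0,60]).round(1))
    W=cloud(C); pc=np.array([.4727,-.1653,0]); r=W-pc; u=r@n; v=r@t
    m=(abs(u)<.025)&(abs(v)<.06)&(W[...,2]>.01)&(W[...,2]<.074)&((abs(v+.03)>.012)|(abs(W[...,2]-.04)>.012)); 
    k=m&(abs(u-np.median(u[m]))<.006); print("panel",k.sum(),np.median(u[k])*1000,np.degrees(np.polyfit(v[k],u[k],1)[0]))
    M=np.array([pc+t*l+[0,0,.04] for l in(-.03,.03)]); print("holes px",proj(C,M).round(1),"tip px",proj(C,tip0).round(1))
    if nm=="scene": cv2.imwrite("pics/panel.png",cv2.resize(C["image"][125:195,220:310],None,fx=8,fy=8,interpolation=cv2.INTER_CUBIC)[...,::-1])
E
```

```text
t 13.97 tcp [601.  -86.3   9. ] yaw 43.34 tilt z [ 0.002 -0.    -1.   ] gap 14.3 grip 50.4 F [ 0.3  0.4 -0.2]
(600, -87, 5, 43.3) -> [-1.2, -0.1, 4.0] [0.002, -0.001, 0.001] dist 4 deg 0.1
scene 6 along 2.8 lat at tip,60 [-0.2  7.4] z [45.7 49.5]
panel 325 0.39938503022624294 0.14183850735412556
holes px [[248.2 170.4]
 [265.8 172.6]] tip px [244.9 175.8]
panel 39 -0.4301854202746973 0.21032741532174123
holes px [[303.5 220.8]
 [289.9 233.2]] tip px [295.1 211.2]
```

View pics/panel.png

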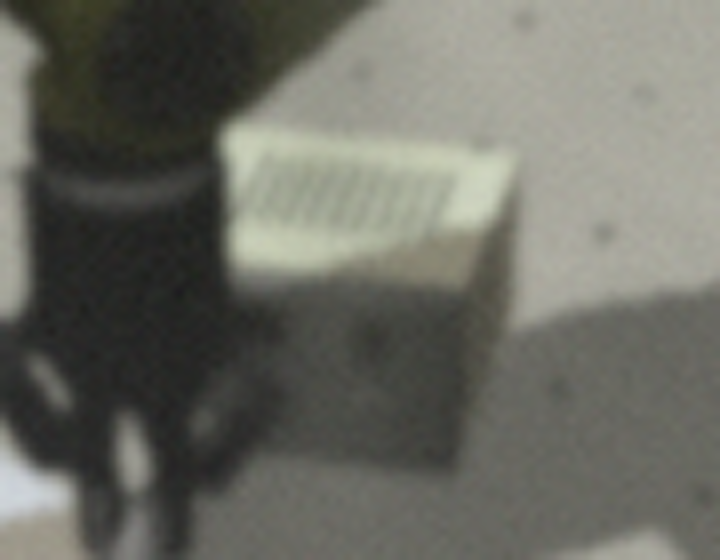

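Crop shows the panel with the knob at (372,335), where I predicted it, so the panel pose holds. The zero hole is hidden behind the gripper. I settle height and lateral position, then advance watching the force.

{"method": "arm_command", "body": {
  "series": [0,0,1,0,0,0,8,0,0,1,0,0,0,8,0,0,1,0,0,0,8,0,0,1,0,0,0,8]
}}

```text
time_s: 14.4
tcp_pos: [0.6002, -0.0866, 0.0068]
eef_rot: [0.929, 0.369, 0.0, 0.0]
force: [1.0, 0.9, -0.4]
finger_gap: 0.0142
grasp_force: 50.4
```

```bash
cat >> h.py <<'E'
def tipinfo():
    st=state(); p=st["tcp_pos"]*1000; R0=Ro.from_quat(st["eef_rot"]).as_matrix(); tip=p-106*R0[:,0]-35*R0[:,2]
    a=np.radians(43.3); n=np.array([np.cos(a),np.sin(a),0]); t=np.array([-n[1],n[0],0]); M=np.array([493.4,-187.1,40]); d=tip-M
    print("tip: out",round(d@n,1),"lat(t)",round(d@t,1),"up",round(d[2],1),"F n,t,z",np.round([st["force"]@n,st["force"]@t,st["force"][2]],1),"need tool shift",np.round(R0.T@(-d),1))
E
python3 -c "
from h import *
plan();tipinfo()"
```

```text
t 14.4 tcp [600.2 -86.6   6.8] yaw 43.3 tilt z [ 0. -0. -1.] gap 14.2 grip 50.4 F [ 1.   0.9 -0.4]
tip: out 40.7 lat(t) -0.1 up 1.8 F n,t,z [ 1.4 -0.  -0.4] need tool shift [-40.7  -0.1   1.8]
```

{"method": "arm_command", "body": {
  "series": [-10,0.5,1.5,0,0,0,8,-20,0.5,1.5,0,0,0,8,-28,0.5,1.5,0,0,0,8,-34,0.5,1.5,0,0,0,8,-38,0.5,1.5,0,0,0,8,-41,0.5,1.5,0,0,0,8,-44,0.5,1.5,0,0,0,8,-47,0.5,1.5,0,0,0,8,-47,0.5,1.5,0,0,0,8]
}}

```text
time_s: 15.15
tcp_pos: [0.5661, -0.1194, 0.0051]
eef_rot: [0.929, 0.369, -0.0, -0.0]
force: [-0.5, -0.1, -0.1]
finger_gap: 0.0147
grasp_force: 50.4
```

```bash
python3 -c "
from h import *
tipinfo()"
```

```text
tip: out -6.7 lat(t) -0.5 up 0.1 F n,t,z [-0.4  0.2 -0.1] need tool shift [ 6.7 -0.5  0.1]
```

{"method": "arm_command", "body": {
  "series": [-3,0,0,0,0,0,8,-5,0,0,0,0,0,8,-7,0,0,0,0,0,8,-8,0,0,0,0,0,8,-8,0,0,0,0,0,8]
}}

```text
time_s: 15.57
tcp_pos: [0.5606, -0.1246, 0.0052]
eef_rot: [0.929, 0.369, 0.0, -0.0]
force: [1.7, 1.9, -0.3]
finger_gap: 0.014
grasp_force: 50.4
```

{"method": "arm_command", "body": {
  "series": [-1,0,0,0,0,0,8,-2,0,0,0,0,0,8,-2,0,0,0,0,0,8]
}}

```text
time_s: 15.82
tcp_pos: [0.5591, -0.126, 0.0051]
eef_rot: [0.929, 0.369, 0.0, 0.0]
force: [3.2, 3.0, -0.6]
finger_gap: 0.0145
grasp_force: 50.4
```

```bash
python3 -c "
from h import *
tipinfo()"
```

```text
tip: out -16.3 lat(t) -0.6 up 0.1 F n,t,z [ 4.3 -0.  -0.6] need tool shift [16.3 -0.6  0.1]
```

{"method": "arm_command", "body": {
  "series": [-1,0,0,0,0,0,8,-1.5,0,0,0,0,0,8,-2,0,0,0,0,0,8,-2,0,0,0,0,0,8]
}}

```text
time_s: 16.15
tcp_pos: [0.5587, -0.1266, 0.0055]
eef_rot: [0.929, 0.369, 0.001, 0.0]
force: [8.5, 9.2, -0.1]
finger_gap: 0.0145
grasp_force: 50.4
```

{"method": "arm_command", "body": {
  "series": [0,0,0,0,0,0,8,0,0,0,0,0,0,8,0,0,0,0,0,0,8,0,0,0,0,0,0,8,0,0,0,0,0,0,8,0,0,0,0,0,0,8,0,0,0,0,0,0,8,0,0,0,0,0,0,8,0,0,0,0,0,0,8,0,0,0,0,0,0,8,0,0,0,0,0,0,8,0,0,0,0,0,0,8]
}}

```text
time_s: 17.15
tcp_pos: [0.5586, -0.1266, 0.0055]
eef_rot: [0.929, 0.369, 0.001, 0.0]
force: [7.6, 9.3, -1.0]
finger_gap: 0.0144
grasp_force: 50.4
```

{"method": "arm_command", "body": {
  "series": [0,0,0,0,0,0,8,0,0,0,0,0,0,8,0,0,0,0,0,0,8]
}}

```text
time_s: 17.4
tcp_pos: [0.5586, -0.1266, 0.0055]
eef_rot: [0.929, 0.369, 0.001, 0.0]
force: [8.1, 7.5, -0.1]
finger_gap: 0.0147
grasp_force: 50.4
```

```bash
python3 - <<'E'
from h import *
tipinfo(); C=camera("top"); g=C["image"]; cv2.imwrite("pics/press.png",cv2.resize(g[185:280,265:365],None,fx=6,fy=6,interpolation=cv2.INTER_CUBIC)[...,::-1])
E
```

```text
tip: out -17.1 lat(t) -0.7 up 0.2 F n,t,z [11.1 -0.1 -0.1] need tool shift [17.1 -0.7  0.3]
```

Force profile: none at 7 mm deep, 2.5 N at 14, 4.3 N at 16, then a hard stop at 17 mm, held over 1.2 s. The button went fully in. Now I retract straight.

{"method": "arm_command", "body": {
  "series": [4,0,0,0,0,0,8,14,0,0,0,0,0,8,30,0,0,0,0,0,8,50,0,0,0,0,0,8,65,0,0,0,0,0,8,65,0,0,0,0,0,8,65,0,-30,0,0,0,8,65,0,-60,0,0,0,8,65,0,-80,0,0,0,8,65,0,-80,0,0,0,8,65,0,-80,0,0,0,8]
}}

```text
time_s: 18.37
tcp_pos: [0.605, -0.0832, 0.0858]
eef_rot: [0.929, 0.369, 0.0, 0.001]
force: [0.4, 0.2, -0.7]
finger_gap: 0.0146
grasp_force: 50.4
```

```bash
python3 -c "
from h import *
plan((624,-184,83,101))"
```

```text
t 18.37 tcp [605.  -83.2  85.8] yaw 43.29 tilt z [ 0.001 -0.001 -1.   ] gap 14.6 grip 50.4 F [ 0.4  0.2 -0.7]
(624, -184, 83, 101) -> [-55.3, 86.4, 2.9] [0.001, 0.0, -1.007] dist 103 deg 57.7
```

{"method": "arm_command", "body": {
  "series": [-55,86,3,0,0,-1.007,8,-55,86,3,0,0,-1.007,8,-55,86,3,0,0,-1.007,8,-55,86,3,0,0,-1.007,8,-55,86,3,0,0,-1.007,8,-55,86,3,0,0,-1.007,8,-55,86,3,0,0,-1.007,8,-55,86,3,0,0,-1.007,8,-55,86,3,0,0,-1.007,8,-55,86,3,0,0,-1.007,8,-55,86,3,0,0,-1.007,8]
}}

```text
time_s: 19.28
tcp_pos: [0.6234, -0.1831, 0.0812]
eef_rot: [0.638, 0.77, -0.0, -0.001]
force: [-0.4, -0.2, -0.1]
finger_gap: 0.0142
grasp_force: 50.4
```

```bash
python3 - <<'E'
from h import *
plan((624,-184,-25,101))
st=state(); p=st["tcp_pos"]; R0=Ro.from_quat(st["eef_rot"]).as_matrix(); n=R0[:,0]; t=np.array([-n[1],n[0],0]); tip0=p-.106*n+[0,0,.035]
for nm in("scene","top"):
    C=camera(nm); P,m=needle(C,tip0,-n); q=np.c_[(P-tip0)@n,(P-tip0)@t,P[:,2]]*1000
    if len(q)>5: print(nm,len(q),"along",q[:,0].min().round(1),"lat at tip,60",np.polyval(np.polyfit(q[:,0],q[:,1],1),[0,60]).round(1),"z",np.polyval(np.polyfit(q[:,0],q[:,2],1),[0,60]).round(1),"tip z cmd",tip0[2])
E
```

```text
t 19.28 tcp [ 623.4 -183.1   81.2] yaw 100.76 tilt z [-0.001  0.    -1.   ] gap 14.2 grip 50.4 F [-0.4 -0.2 -0.1]
(624, -184, -25, 101) -> [-1.1, 0.5, 106.2] [-0.001, -0.001, -0.004] dist 106 deg 0.3
scene 24 along -2.3 lat at tip,60 [-0.7 -2.1] z [116.  118.8] tip z cmd 0.1161365237229414
```

{"method": "arm_command", "body": {
  "series": [-1,0,35,0,0,0,8,-1,0,70,0,0,0,8,-1,0,92,0,0,0,8,-1,0,100,0,0,0,8,-1,0,103,0,0,0,8,-1,0,103,0,0,0,8,-1,0,103,0,0,0,8]
}}

```text
time_s: 19.97
tcp_pos: [0.625, -0.1844, -0.0191]
eef_rot: [0.636, 0.771, 0.0, 0.001]
force: [-0.3, -0.6, -0.6]
finger_gap: 0.0149
grasp_force: 50.4
```

{"method": "arm_command", "body": {
  "series": [0,0,0.5,0,0,0,8,0,0,1,0,0,0,8,0,0,1,0,0,0,8]
}}

```text
time_s: 20.22
tcp_pos: [0.6244, -0.1842, -0.0211]
eef_rot: [0.636, 0.772, 0.0, 0.001]
force: [0.4, -0.5, -0.2]
finger_gap: 0.0147
grasp_force: 50.4
```

{"method": "arm_command", "body": {
  "series": [0,0,1,0,0,0,8,0,0,2,0,0,0,8,0,0,2.5,0,0,0,8,0,0,2.5,0,0,0,8,0,0,2.5,0,0,0,8]
}}

```text
time_s: 20.63
tcp_pos: [0.624, -0.1841, -0.0245]
eef_rot: [0.636, 0.772, -0.0, -0.0]
force: [-0.7, -0.3, 0.1]
finger_gap: 0.0148
grasp_force: 50.4
```

{"method": "arm_command", "body": {
  "series": [0,0,0.5,0,0,0,8,0,0,1,0,0,0,8,0,0,1,0,0,0,8]
}}

```text
time_s: 20.88
tcp_pos: [0.6241, -0.1841, -0.0251]
eef_rot: [0.636, 0.772, 0.0, 0.0]
force: [-1.5, 1.1, 3.2]
finger_gap: 0.0144
grasp_force: 50.9
```

Touching the wipe with 3 N. Release and rise.

{"method": "arm_command", "body": {
  "series": [0,0,0,0,0,0,17,0,0,0,0,0,0,20,0,0,0,0,0,0,26,0,0,0,0,0,0,34,0,0,0,0,0,0,34,0,0,0,0,0,0,34,0,0,-15,0,0,0,34,0,0,-40,0,0,0,34,0,0,-80,0,0,0,34,0,0,-120,0,0,0,34,0,0,-150,0,0,0,34]
}}

```text
time_s: 21.8
tcp_pos: [0.6245, -0.1842, 0.1295]
eef_rot: [0.636, 0.772, 0.001, 0.002]
force: [0.1, -0.5, 0.4]
finger_gap: 0.034
grasp_force: 0.0
```

{"method": "arm_command", "body": {
  "series": [40,0,-30,0,0,0,34,80,0,-30,0,0,0,34,120,0,-30,0,0,0,34,160,0,-30,0,0,0,34,200,0,-30,0,0,0,34,240,60,-30,0,0,0,34,240,100,-30,0,0,0,34,240,140,-30,0,0,0,34,240,140,-30,0,0,0,34,240,140,-30,0,0,0,34,240,140,-30,0,0,0,34]
}}

```text
time_s: 22.72
tcp_pos: [0.7158, 0.0786, 0.1543]
eef_rot: [0.636, 0.772, -0.0, -0.0]
force: [-0.2, -0.7, 0.2]
finger_gap: 0.0339
grasp_force: 0.0
```

```bash
python3 - <<'E'
from h import *
plan()
C=camera("top"); cv2.imwrite("pics/end.png",cv2.resize(C["image"][120:280,100:390],None,fx=2.7,fy=2.7,interpolation=cv2.INTER_CUBIC)[...,::-1])
s=camera("scene")
for n,c in(("top",C),("scene",s)):
    W=cloud(c)
    for name,ctr in(("carton",(.743,.139)),("jar",(.514,-.400)),("tape",(.75,-.04))):
        m=(np.hypot(W[...,0]-ctr[0],W[...,1]-ctr[1])<.06)&(W[...,2]>.01)&(W[...,2]<.07); p=W[m]*1000; r=cv2.minAreaRect(p[:,:2].astype(np.float32)); print(n,name,len(p),np.round(r[0],1),np.round(r[1],1))
    m=(abs(W[...,0]-.63)<.07)&(abs(W[...,1]+.2)<.11)&(W[...,2]>.009)&(W[...,2]<.03); p=W[m]*1000; r=cv2.minAreaRect(p[:,:2].astype(np.float32)); print(n,"pin handle",len(p),r)
    print(n,"rail",rectfit(W,.25,.03,.008,.018,(.52,.04),-.035,.14))
E
```

```text
t 22.72 tcp [715.8  78.6 154.3] yaw 101.03 tilt z [-0.001 -0.    -1.   ] gap 33.9 grip 0.0 F [-0.2 -0.7  0.2]
top carton 100 [732.  137.3] [53.  24.8]
top jar 170 [ 512.7 -399.8] [39.8 38.5]
top tape 122 [750.6 -39.9] [70.1 70.1]
top pin handle 148 ((615.8466186523438, -209.83221435546875), (62.335121154785156, 194.85498046875), 15.768868446350098)
top rail (array([572.5,  15. ,  -1.1]), 20, np.float64(0.9))
scene carton 492 [745.7 141.9] [64.2 46.5]
scene jar 120 [ 523.7 -399.8] [47.1 27.5]
scene tape 172 [753.4 -37.3] [72.6 70.3]
scene pin handle 105 ((632.321044921875, -215.42323303222656), (145.0381317138672, 32.93638229370117), 89.43312072753906)
scene rail (array([520.6,  40.8,  -2. ]), 734, np.float64(1.47))
```

View pics/end.png

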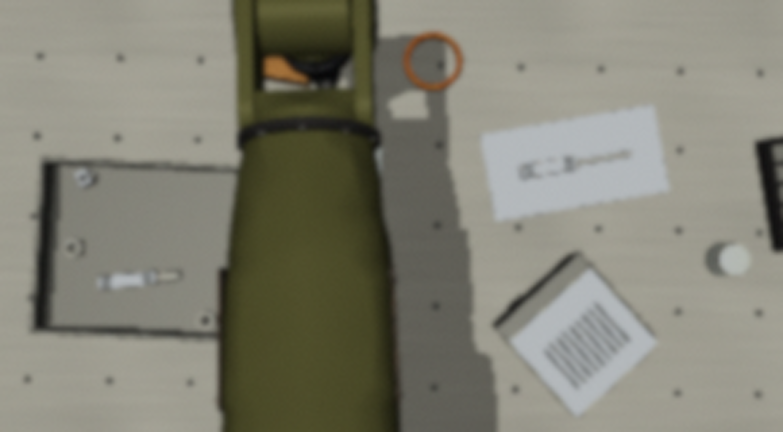

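The picture shows the pin at (518,170) to (632,155), wholly on the wipe. The driver, post, clamp and collar are still in the crate, the bystanders are unmoved, and the scene view shows the rail flat on the bench.

```bash
python3 -c "
from workcell import sign_off
print(sign_off())"
```

```text
the job is handed in; nothing more can be done
None
```

Job handed in at about 23 s: the rail is flat on the bench, the zero button was pushed to its stop and held for over 1 s, and the pin lies wholly on the wipe; the sign-off returned no verdict.

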